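Lock the filter cartridge into the desk air cleaner

ROBOT

A 6-joint arm with a two-finger parallel gripper is mounted at the origin on a cart in front of the work surface, level with it; the furniture and walls round the work are solid. World frame = base frame: x ahead of the robot, y to its left, z up, the work surface at z = 0. Lengths are in m, angles in rad, forces in N, time in s.
With the tool pointing down it reaches from about 0.25 to 0.775 m from the base axis. Payload 4 kg.
Tool frame: the origin (TCP) lies midway between the tips of the shut fingers; the grasp point (between the pads) lies 19 mm behind it; z points along the fingers, x is the direction in which the jaws open and shut, and the axes are right-handed (so a half turn about z gives the same grasp; the last joint's range is limited). The gripper opens to 94 mm and grips with 3 to 60 N. Pads are 16 mm wide; open, the fingers measure 119 mm over their backs; the gripper's body (75 mm by 177 mm) begins 78 mm behind the grasp point.
Start: joints at [1.085, 0.087, 1.371, -0, 1.684, -0.103], TCP at [0.205, 0.51, 0.206] pointing down, gripper open.
Joint ranges: [-3.1, 3.1], [-0.76, 2.03], [0.27, 2.55], [-1.08, 4.22], [0.17, 2.65], [-2.57, 2.57]. Speed limits (rad/s): [2.79, 2.79, 3.14, 3.14, 3.14, 3.14].

INTERFACE

Orientations are given as [roll, pitch, yaw] about the fixed x, y, z axes, in that order (R = Rz(yaw) Ry(pitch) Rx(roll)).
In Python, from bench import * gives the robot as it stands.
- The arm moves only by the tool send_rows, never from a script. Its argument "rows" is one flat list of numbers, 7 for each row, row after row: the shift along the world's x, y, z in mm, then the turn, a rotation vector about the world's x, y, z in degrees, then the opening, from 0 (shut) to 1 (fully open). A call has exactly 8 rows; each row shifts and turns the commanded pose from where the row before left it; what a row does not reach is not made up. A row lasts 1/8 s, in which the tool goes at most 62.5 mm and 10.7 degrees, less where a joint would pass 70% of its speed; a pose out of reach is approached as far as the arm can. A call is refused whole if a number of a shift passes 62.5 or a number of a turn 10.7, either way. A call with a gripper value outside its range is refused whole. The fingers move at their own pace and stop on an object; the grip force is fixed at half the most. Time passes only in rows, so rows that do not move let the fingers close, or fill a call up. It gives the time, the measured TCP pose, the force and the opening at its end, in the units of the state.
- get_obs(): the state, without advancing time (a new reading comes with each control period).
- snapshot(name): name is "scene" or "top" or "wrist"; returns a dict with "color" (400x640x3 uint8, red, green, blue), "intrinsics" (3x3 intrinsics, pixels), "rvec" (rotation vector, rad) and "tvec" (3), from world to camera coordinates, as OpenCV has them; the wrist camera has in their place "T_tool_cam" (4x4, takes a point from camera to tool coordinates, whose origin is the TCP and whose axes are the tool frame's). Camera axes: x right, y down, z forward; pixel columns grow to the right and rows downward; lengths in m; the calibration is good to about 2 mm. The wrist camera is an equidistant fisheye: a pixel r from the principal point sees the ray r / f radians off the axis. A picture is of the moment at which its call begins: read the wrist's pose just before it. There is no depth.
- close_job(): hands the job in, once; it reports no verdict.
The state is a dict: "time": time; "joint_positions": joint angles; "qvel": joint speeds; "joint_torque": joint torques, N m; "tool_pos": TCP position; "ee_rot": TCP orientation; "wrist_force": force on the tool from outside, world axes, zero at the start; "wrist_torque": the same for the moment, N m; "width": finger opening in m.
Only numpy, scipy, OpenCV 4.12 (cv2) and the standard library are available. Lean on these libraries where they do the work, as an engineer would, in place of code of your own. Each camera call takes 0.05 s, during which the arm holds its last target.

TASK

Fit the filter cartridge that has the two side lugs into the well of the desk air cleaner: line its lugs up with the slots in the collar, push it down against the spring, turn it a quarter turn clockwise (seen from above) to the stop and let go, so that it stays locked down. Do not shift the lugless cartridge or any of the other loose things on the desk.

Things in the scene. Friction and masses are not known exactly. Their poses are not given: they have to be found in the camera images.
- cartridge: White round filter cartridge to be fitted, loose, upright: 78 mm diameter, 80 mm high in all, 0.15 to 0.29 kg. Origin at the centre of its underside, z up. The round body is 46 mm high; its foot tapers from 66 mm diameter at the underside to 78 mm at 10 mm up. A grip bar stands on top, two lugs stick out at the sides; a half turn about z makes no difference.
- grip_bar (a point): Middle of the cartridge's grip bar, on its axis, 70 mm above its origin; same axes. The bar is 70 mm long (along the cartridge's x), 16 mm thick (along y) and stands from 46 to 80 mm above the cartridge's origin.
- lug (a point): Tip of one of the cartridge's two lugs, 48 mm out along its +x, 17 mm above its origin. The other is opposite, at -x. Each is 14 mm wide, 6 mm high (14 to 20 mm above the origin) and sticks out 9 mm from the round body, in line with the grip bar.
- plain_cartridge: A second white cartridge of the same size and with the same bar, but without lugs; it does not lock and must be left alone. Origin at the centre of its underside.
- cleaner: Desk air cleaner, fixed to the desk: white round housing 146 mm in diameter, 56 mm high, with side louvres, a control pod on its front (its -x side) and an open round well in its top. Origin at the centre of its underside, z up.
- well (a point): Centre of the mouth of the grey bayonet collar, 60 mm above the desk; axes of the cleaner. Bore 82 mm, outside 110 mm. Two opposite slots 28 deg wide, open upward, take the lugs (18 deg). A stiff friction fit (4 N m) holds the collar at an unknown angle: the line through the slots lies within 0.5 rad of the cleaner's x axis. With the lugs on the collar's top the cartridge's origin is 14 mm below.
- spring_rest (a point): On the cleaner's axis, 16 mm below the collar's mouth: top of the black spring plate at rest (0.8 N/mm, bottoms 18 mm lower). Once its lugs are in the slots the cartridge sinks on to it; let go unlocked, its origin floats 2 to 5 mm below this point. Pushed more than 14 mm below this point it is free to turn clockwise from above; counter-clockwise it meets a stop.
- lock_level (a point): On the cleaner's axis, 26 mm below the collar's mouth: where the cartridge's origin comes to rest when locked. The turn from slot to stop is 90 to 100 deg, with the play. Let go at the stop, the spring lifts the lugs 4 mm or more into locking pockets, to this level. Let go after too small a turn, it stays 4 mm lower or springs up out of the slots.
- mouse_l: Black computer mouse, 114 x 62 x 46 mm, loose, a bystander. Origin at the centre of its underside.
- stapler: Black desk stapler, 36 x 146 x 56 mm, loose, a bystander. Origin at the centre of its underside.
- tape: Roll of brown packing tape lying flat, 92 mm across, 48 mm high, loose, a bystander. Origin at the centre of its underside.
- caddy: Pen cup with pens, 78 mm across, 127 mm high, loose, a bystander. Origin at the centre of its underside.
- labels: Roll of white labels lying flat, 72 mm across, 40 mm high, loose, a bystander. Origin at the centre of its underside.
There are look-alikes about, which are no part of the job. Leave any red look-alike of the cartridge alone.

How it is judged:
By the outcome, as a careful person would: the job done as asked, in the order asked, and still so for the second after the job is handed in, with the robot touching nothing.
It also fails if it takes over 64 s, if anything falls off the work surface, if the arm or the gripper's body presses on something with over 40 N, if the wrist force passes 120 N, or if a joint passes its speed limit or range.

## Working session

There is one attempt and no reset: what is moved stays moved. The work goes in short steps, Python scripts to look and compute and a tool call to move; the robot and the scene stay as the last step left them, time stands still between calls to the robot, and variables do not carry over. Pictures are saved under pics/ and viewed, and the job is handed in when it is done.

Besides the shell and the picture viewer there is one more tool, called after "Emit:" by a JSON object that holds its "method" and its "body", one argument or row to a line. send_rows: Moves the arm, as the interface text tells. Its arguments: {"type":"object","properties":{"rows":{"type":"array","items":{"type":"number"}}},"required":["rows"]}

```bash
mkdir -p pics; ls; cat > h.py <<'E'
from bench import *
import numpy as np, cv2, pickle
def snap(n,fn):
    o=get_obs(); s=snapshot(n); s=dict(s); s['tool_pos']=o['tool_pos']; s['ee_rot']=o['ee_rot']
    pickle.dump(s,open(f'pics/{fn}.pkl','wb')); cv2.imwrite(f'pics/{fn}.png',s['color'][:,:,::-1]); return s
def load(fn): return pickle.load(open(f'pics/{fn}.pkl','rb'))
def crop(fn,x0,y0,x1,y1,k,out):
    im=cv2.imread(f'pics/{fn}.png')[y0:y1,x0:x1]; cv2.imwrite(f'pics/{out}.png',cv2.resize(im,None,fx=k,fy=k,interpolation=cv2.INTER_CUBIC))
from scipy.spatial.transform import Rotation as Ro
def ray(s,u,v):
    K=np.array(s['intrinsics'])
    if 'T_tool_cam' in s:
        x=(u-K[0,2])/K[0,0]; y=(v-K[1,2])/K[1,1]; r=np.hypot(x,y)
        d=np.array([np.sin(r)*x/max(r,1e-9),np.sin(r)*y/max(r,1e-9),np.cos(r)])
        T=np.eye(4);T[:3,:3]=Ro.from_euler('xyz',s['ee_rot']).as_matrix();T[:3,3]=s['tool_pos']
        M=T@np.array(s['T_tool_cam']); return M[:3,3],M[:3,:3]@d
    R=cv2.Rodrigues(np.array(s['rvec'],float))[0]; t=np.array(s['tvec']).ravel()
    d=R.T@np.array([(u-K[0,2])/K[0,0],(v-K[1,2])/K[1,1],1]); return -R.T@t,d/np.linalg.norm(d)
def onz(s,u,v,z):
    o,d=ray(s,u,v); return o+d*(z-o[2])/d[2]
def tri(*obs):
    A=0;b=0;rs=[ray(*q) for q in obs]
    for o,d in rs:
        P=np.eye(3)-np.outer(d,d);A=A+P;b=b+P@o
    p=np.linalg.solve(A,b); return p,[np.linalg.norm((np.eye(3)-np.outer(d,d))@(p-o)) for o,d in rs]
E
python3 - <<'E'
from h import *
for n in ['scene','top','wrist']:
    s=snap(n,n+'0'); print(n,s['intrinsics'],ray(s,320,200))
print(get_obs())
E
```

```text
pics
scene [[405.81078144   0.         313.43676987]
 [  0.         405.81078144 198.8302994 ]
 [  0.           0.           1.        ]] (array([-0.13806286, -0.31117828,  0.72756619]), array([ 0.67562294,  0.34311961, -0.6525355 ]))
top [[500.96207658   0.         320.15452898]
 [  0.         500.96207658 201.75458047]
 [  0.           0.           1.        ]] (array([0.39137297, 0.03103672, 1.40389446]), array([ 0.12078824,  0.00551998, -0.99266295]))
wrist [[309.70691629   0.         321.3004926 ]
 [  0.         309.70691629 202.50006263]
 [  0.           0.           1.        ]] (array([0.12736482, 0.54153267, 0.38382784]), array([ 0.25381263, -0.10882208, -0.96111233]))
{'time': 0.15, 'joint_positions': array([ 1.08491058e+00,  8.78399435e-02,  1.37189257e+00, -9.73393610e-06,
        1.68357961e+00, -1.03119080e-01]), 'qvel': array([ 0.00177046, -0.00196165, -0.00358887,  0.00305981,  0.0001639 ,
       -0.00062908]), 'joint_torque': array([ 8.26115684e-04, -3.40643442e+01, -3.02793539e+01,  7.18752458e-02,
        3.05422023e-02, -1.20901777e-04]), 'tool_pos': array([0.20524338, 0.50982796, 0.2045505 ]), 'ee_rot': array([-3.14142528e+00,  1.71133230e-03,  1.18802872e+00]), 'wrist_force': array([-0.76078649, -0.17091856, -0.21029194]), 'wrist_torque': array([ 0.0069288 ,  0.05850048, -0.03136356]), 'width': 0.09411664595125506}
```

View pics/scene0.png

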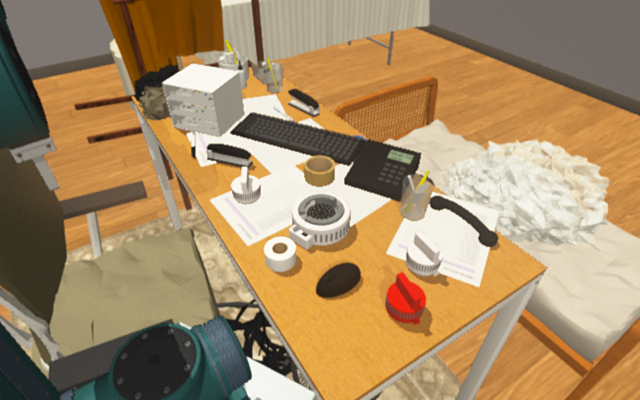

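View pics/top0.png

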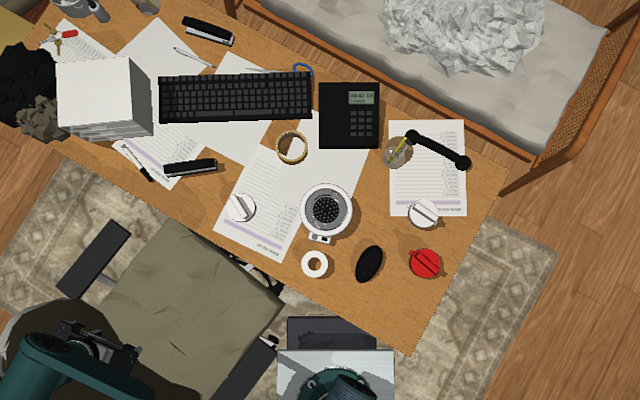

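View pics/wrist0.png

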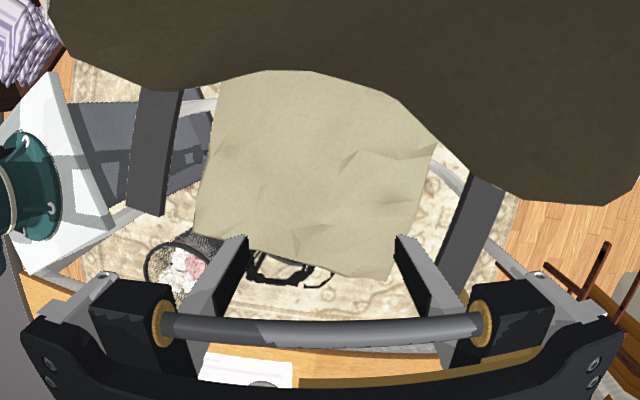

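The top view shows white cartridges at about (240,208) and (424,213), the cleaner at (326,210) and a red look-alike at (426,263). I'll enlarge these.

```bash
python3 - <<'E'
from h import *
crop('top0',200,170,360,250,5,'a1');crop('top0',380,170,480,250,6,'a2');crop('scene0',210,150,370,260,5,'a3');crop('scene0',380,160,500,270,5,'a4')
E
```

```text
(no output)
```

View pics/a1.png

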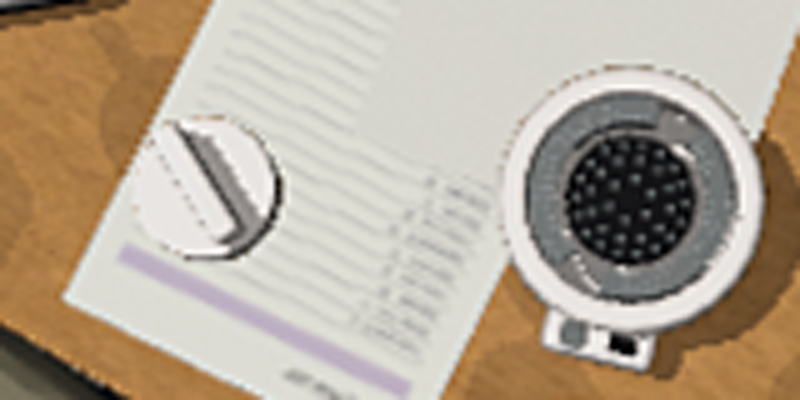

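View pics/a2.png

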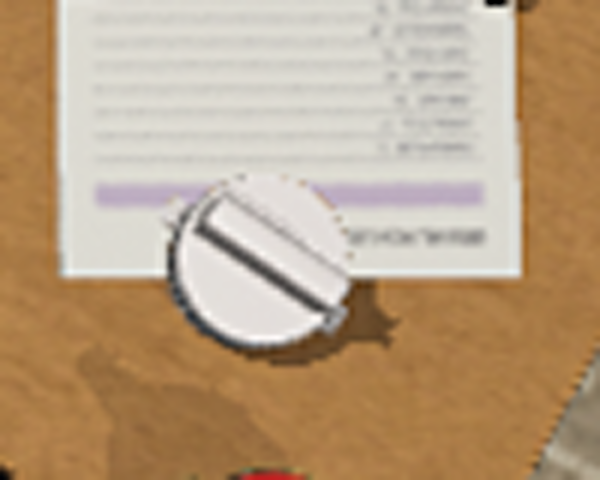

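View pics/a3.png

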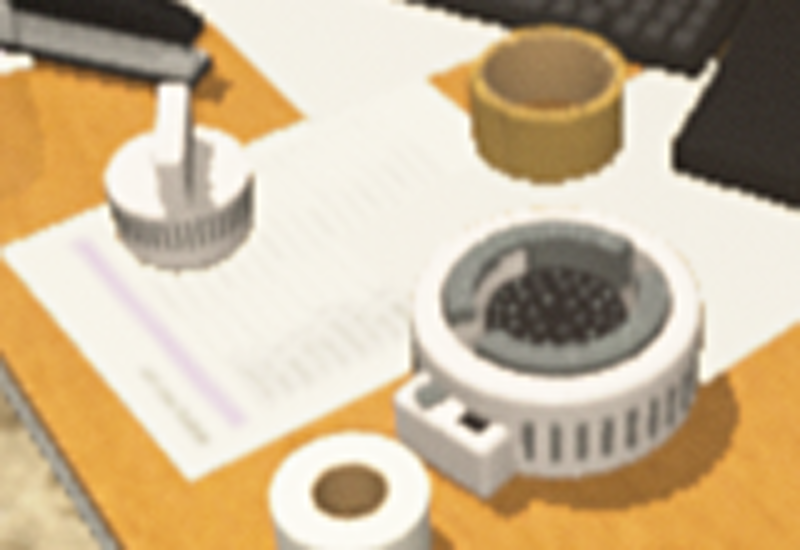

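View pics/a4.png

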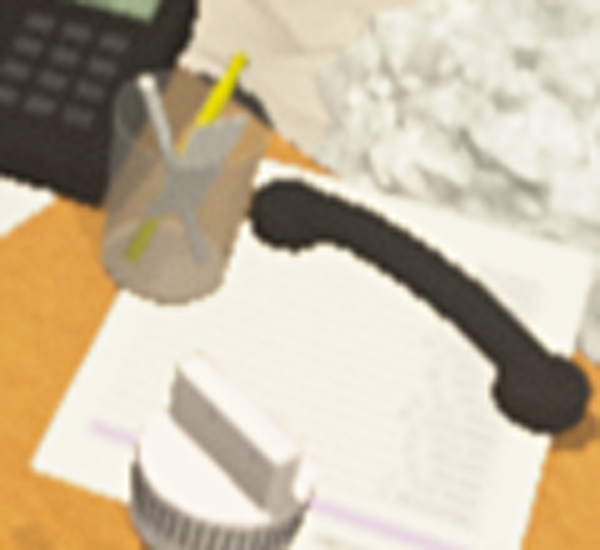

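The right-hand cartridge shows lug tips at top-view crop (170,218) and (338,318), so it is the target. The left one has none. Next, rough positions.

```bash
python3 - <<'E'
from h import *
t=load('top0');s=load('scene0')
print('bar',tri((t,426.3,211.7),(s,428,243)))
print('collar',tri((t,326.4,209.4),(s,321.2,209.6)))
A=lambda x,y:(200+x/5,170+y/5)
for z in (.06,): 
  p=onz(t,*A(675,125),z);q=onz(t,*A(585,275),z);print(p,q,np.arctan2(*(p-q)[[1,0]]))
  c=onz(t,326.4,209.4,.06);print('c',c,'pod',onz(t,*A(597,340),.04))
B=lambda x,y:(380+x/6,170+y/6)
p=onz(t,*B(225,205),.08);q=onz(t,*B(338,290),.08);print(p,q,np.arctan2(*(p-q)[[1,0]]))
p=onz(t,*B(170,218),.02);q=onz(t,*B(338,318),.02);print('lugs',p,q,np.linalg.norm(p-q),np.arctan2(*(p-q)[[1,0]]))
for n,u,v in [('red',426,263),('mouse',369,263),('labels',314,264),('plain',240,208),('caddy',396,152)]: print(n,onz(t,u,v,.04))
print(load('wrist0')['T_tool_cam'])
E
```

```text
bar (array([ 0.52092747, -0.24414848,  0.072169  ]), [np.float64(0.0009363923623847348), np.float64(0.0009363923623846665)])
collar (array([0.52919571, 0.02256523, 0.0539087 ]), [np.float64(0.001506255210083303), np.float64(0.0015062552100832591)])
[ 0.5684197  -0.00209421  0.06      ] [0.48725844 0.0466979  0.06      ] -0.5412829166392511
c [0.52932302 0.02130173 0.06      ] pod [0.45328058 0.04044877 0.04      ]
[ 0.54064251 -0.22061721  0.08      ] [ 0.50277414 -0.26949118  0.08      ] 0.9116008034493177
lugs [ 0.54141957 -0.20645297  0.02      ] [ 0.49488449 -0.28273488  0.02      ] 0.08935571278569047 1.0230265719172709
red [ 0.38527663 -0.24719407  0.04      ]
mouse [ 0.38556949 -0.09340857  0.04      ]
labels [0.38317032 0.05516287 0.04      ]
plain [0.53582093 0.25785806 0.04      ]
caddy [ 0.69080895 -0.17228551  0.04      ]
[[ 9.99999927e-01  3.77887212e-04 -4.87489530e-05  4.33965465e-05]
 [-3.48479769e-04  9.58818753e-01  2.84018445e-01 -8.41226946e-02]
 [ 1.54068349e-04 -2.84018407e-01  9.58818815e-01 -1.79386475e-01]
 [ 0.00000000e+00  0.00000000e+00  0.00000000e+00  1.00000000e+00]]
```

Emit:
{"method": "send_rows", "body": {
  "rows": [30, -50, 5, 0, 0, 0, 1, 30, -50, 0, 0, 0, 0, 1, 30, -50, 0, 0, 0, 0, 1, 30, -50, 0, 0, 0, -2, 1, 30, -50, 0, 0, 0, -2, 1, 30, -50, 0, 0, 0, -2, 1, 30, -50, 0, 0, 0, -2, 1, 30, -50, 0, 0, 0, -1, 1]
}}

```text
time: 1.15
tool_pos: [0.446, 0.1084, 0.2104]
ee_rot: [3.142, -0.0, 1.03]
wrist_force: [0.3, 0.2, 0.3]
width: 0.094
```

Emit:
{"method": "send_rows", "body": {
  "rows": [30, -40, 0, 0, 0, 0, 1, 30, -30, 0, 0, 0, 0, 1, 25, -20, 0, 0, 0, 0, 1, 0, 0, 0, 0, 0, 0, 1, 0, 0, 0, 0, 0, 0, 1, 0, 0, 0, 0, 0, 0, 1, 0, 0, 0, 0, 0, 0, 1, 0, 0, 0, 0, 0, 0, 1]
}}

```text
time: 2.15
tool_pos: [0.5302, 0.0207, 0.2108]
ee_rot: [3.141, -0.0, 1.032]
wrist_force: [-0.2, -0.5, -0.3]
width: 0.0942
```

```bash
python3 - <<'E'
from h import *
s=snap('wrist','w1');print(s['tool_pos'],s['ee_rot'])
im=cv2.imread('pics/w1.png');cv2.imwrite('pics/w1b.png',cv2.resize(im,(800,500)))
E
```

```text
[0.53017435 0.02069544 0.21079135] [ 3.14119739e+00 -3.29479836e-04  1.03173249e+00]
```

View pics/w1b.png

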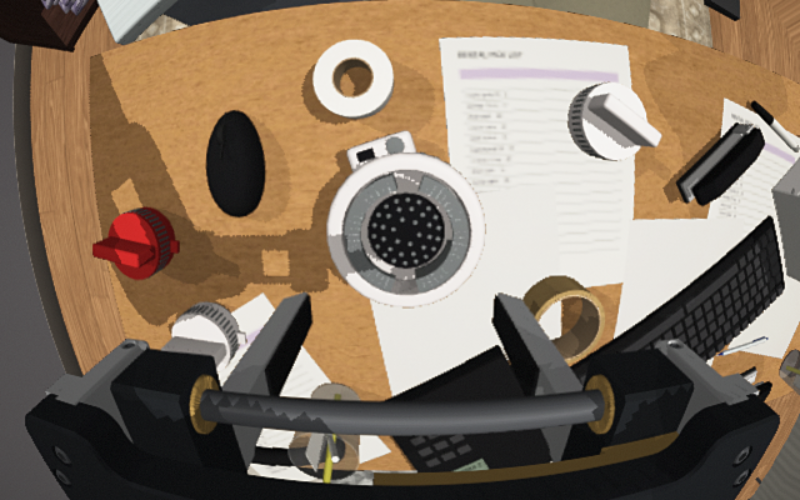

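The wrist view shows the cleaner at about (325,184) in original pixels, with the collar slots at top and bottom. I'll enlarge it.

```bash
python3 - <<'E'
from h import *
crop('w1',255,100,395,252,4,'w1c')
E
```

```text
(no output)
```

View pics/w1c.png

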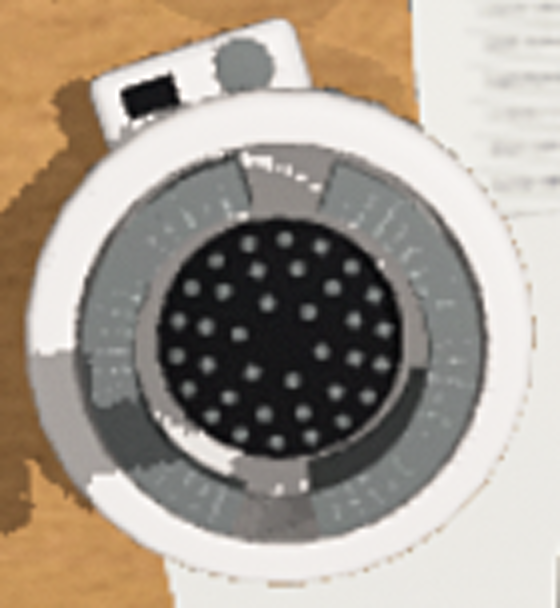

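```bash
python3 - <<'E'
from h import *
s=load('w1');t=load('top0');sc=load('scene0')
W=lambda x,y:(255+x/4,100+y/4)
P=np.array([onz(s,*W(*p),.06)[:2] for p in [(77,345),(487,340),(282,143),(281,543),(130,205),(430,205),(140,490),(415,495)]])
A=np.c_[2*P,np.ones(len(P))];x=np.linalg.lstsq(A,(P**2).sum(1),rcond=None)[0];c=x[:2];r=np.sqrt(x[2]+c@c)
print(c,r,np.linalg.norm(P-c,axis=1))
for n,p in dict(ulo=(238,150),uli=(250,210),uro=(340,160),uri=(318,215),llo=(235,525),lro=(318,537)).items():
    q=onz(s,*W(*p),.06)[:2]-c;print(n,np.linalg.norm(q),np.degrees(np.arctan2(q[1],q[0])))
print(tri((s,*W(281,342)),(t,326.4,209.4),(sc,321.2,209.6)))
pod=onz(s,*W(200,80),.045);print('pod',pod, np.degrees(np.arctan2(*(c-pod[:2])[::-1])))
E
```

```text
[0.52969623 0.02608989] 0.05696588741073473 [0.05646018 0.0569665  0.05691198 0.05692935 0.0574163  0.05683597
 0.05715961 0.05704261]
ulo 0.0562718264284539 161.13140214006285
uli 0.03979911279752829 161.53101027742875
uro 0.0546491885321176 132.7459268051916
uri 0.03876889149949901 134.69897752057858
llo 0.052987211487564356 -45.22250302194068
lro 0.05611162790809899 -19.848057713649755
(array([0.52968201, 0.02403288, 0.05223423]), [np.float64(0.0023801525233889823), np.float64(0.0028208911737487093), np.float64(0.000567855058711967)])
pod [0.45509683 0.04452593 0.045     ] -13.881584457403093
```

Emit:
{"method": "send_rows", "body": {
  "rows": [0, 0, 0, 0, 0, -10.5, 1, 0, 0, 0, 0, 0, -10.5, 1, 0, 0, 0, 0, 0, -10.5, 1, 0, 0, 0, 0, 0, -10.5, 1, 0, 0, 0, 0, 0, -10.5, 1, 0, 0, 0, 0, 0, -10.5, 1, 0, 0, 0, 0, 0, -10.5, 1, 0, 0, 0, 0, 0, -10.5, 1]
}}

```text
time: 3.2
tool_pos: [0.5304, 0.0203, 0.2106]
ee_rot: [-3.142, -0.0, -0.441]
wrist_force: [0.3, -0.2, 0.2]
width: 0.094
```

```bash
python3 - <<'E'
from h import *
s=snap('wrist','w2');print(s['tool_pos'],s['ee_rot'],get_obs()['qvel'].round(3))
im=cv2.imread('pics/w2.png');cv2.imwrite('pics/w2b.png',cv2.resize(im,(800,500)))
crop('w2',255,100,395,252,4,'w2c')
E
```

```text
[0.53037751 0.02033416 0.21057267] [-3.14156396e+00 -1.60501527e-04 -4.41020306e-01] [-0.002  0.001  0.     0.     0.    -0.297]
```

View pics/w2b.png

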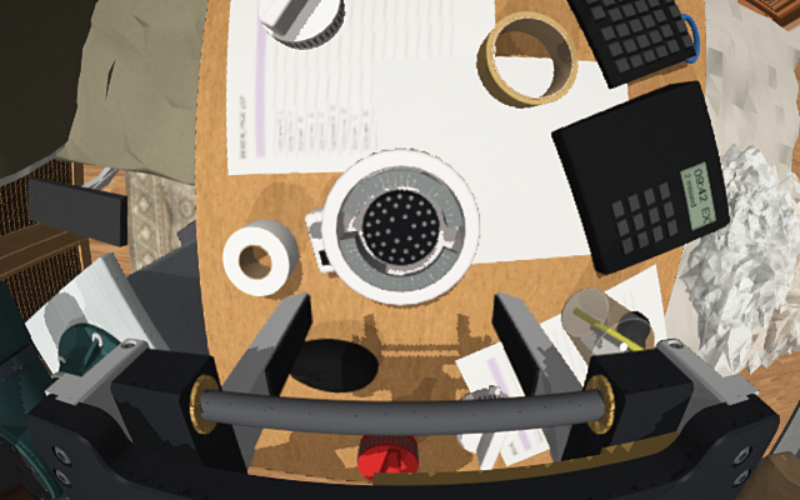

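View pics/w2c.png

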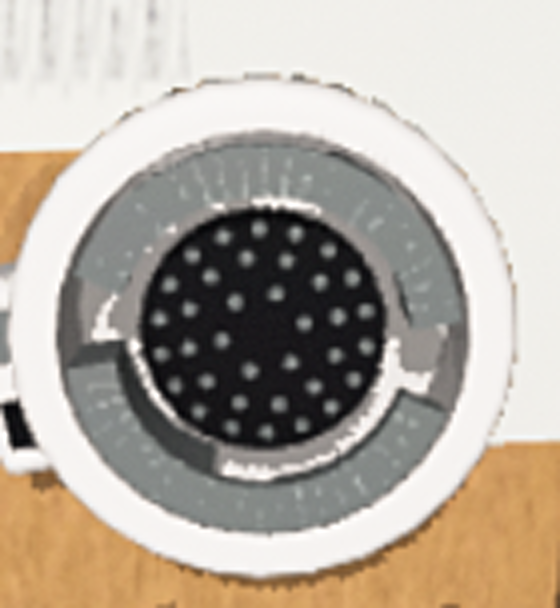

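```bash
python3 - <<'E'
from h import *
W=lambda x,y:(255+x/4,100+y/4)
def fit(s,pts,z=.06):
    P=np.array([onz(s,*W(*p),z)[:2] for p in pts])
    A=np.c_[2*P,np.ones(len(P))];x=np.linalg.lstsq(A,(P**2).sum(1),rcond=None)[0];c=x[:2];return c,np.sqrt(x[2]+c@c)
s1=load('w1');s2=load('w2')
p1=[(77,345),(487,340),(282,143),(281,543),(130,205),(430,205),(140,490),(415,495)]
p2=[(57,340),(467,340),(262,133),(265,533)]
for z in (.05,.055,.06,.065):
  c1,r1=fit(s1,p1,z);c2,r2=fit(s2,p2,z);
  Rt=[]
  A=[];b=[]
  for s,c in((s1,c1),(s2,c2)):
    y=s['ee_rot'][2];R=np.array([[np.cos(y),np.sin(y)],[np.sin(y),-np.cos(y)]])
    A.append(np.c_[np.eye(2),R]);b.append(c)
  print(z,c1,r1,c2,r2,'C,bias',np.linalg.solve(np.vstack(A),np.hstack(b)).round(4))
c=fit(s2,p2)[0]
for n,p in dict(lu=(80,278),ll=(65,362),lli=(125,343),ru=(460,322),rui=(400,325),rl=(443,408),rli=(405,390)).items():
    q=onz(s2,*W(*p),.06)[:2]-c;print(n,np.linalg.norm(q),np.degrees(np.arctan2(q[1],q[0])))
E
```

```text
0.05 [0.53187283 0.02494874] 0.05869136781558695 [0.52978379 0.02359699] 0.05833993657379425 C,bias [5.301e-01 2.540e-02 5.000e-04 1.800e-03]
0.055 [0.53078453 0.02551931] 0.05782862761315864 [0.53030049 0.02466073] 0.057481899470378336 C,bias [5.301e-01 2.540e-02 5.000e-04 5.000e-04]
0.06 [0.52969623 0.02608989] 0.05696588741073473 [0.53081719 0.02572447] 0.05662386236695734 C,bias [ 5.301e-01  2.530e-02  5.000e-04 -7.000e-04]
0.065 [0.52860793 0.02666046] 0.05610314720830453 [0.53133389 0.02678822] 0.05576582526354544 C,bias [ 5.30e-01  2.52e-02  5.00e-04 -2.00e-03]
lu 0.05258683954464663 135.10847211308388
ll 0.05491493515279593 160.9531081517234
lli 0.03763964764102075 155.66863262100827
ru 0.054690151374058894 -19.572397920508394
rui 0.03806355886899069 -18.518760916744554
rl 0.05414140361819504 -46.049717188848504
rli 0.04212071546068697 -44.6868766982775
```

Emit:
{"method": "send_rows", "body": {
  "rows": [-1, -44, 0, 0, 0, -3, 1, -1, -44, 0, 0, 0, -2, 1, -2, -44, 0, 0, 0, -2, 1, -2, -44, 0, 0, 0, 0, 1, -2, -44, -10, 0, 0, 0, 1, -1, -43, -20, 0, 0, 0, 1, 0, 0, 0, 0, 0, 0, 1, 0, 0, 0, 0, 0, 0, 1]
}}

```text
time: 4.25
tool_pos: [0.5216, -0.2423, 0.1807]
ee_rot: [-3.141, 0.0, -0.556]
wrist_force: [-0.6, -0.1, -1.2]
width: 0.0942
```

```bash
python3 - <<'E'
from h import *
s=snap('wrist','w3');print(s['tool_pos'],s['ee_rot'],get_obs()['qvel'].round(3))
im=cv2.imread('pics/w3.png');cv2.imwrite('pics/w3b.png',cv2.resize(im,(800,500)))
crop('w3',245,90,405,270,4,'w3c')
E
```

```text
[ 0.52156879 -0.24230569  0.18069668] [-3.14090982e+00  1.16893925e-04 -5.56097097e-01] [ 0.014 -0.01  -0.005 -0.003 -0.003  0.003]
```

View pics/w3b.png

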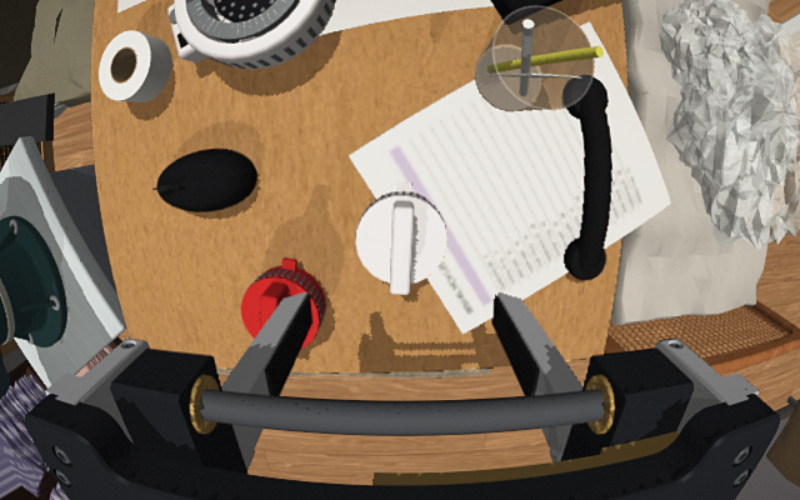

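View pics/w3c.png

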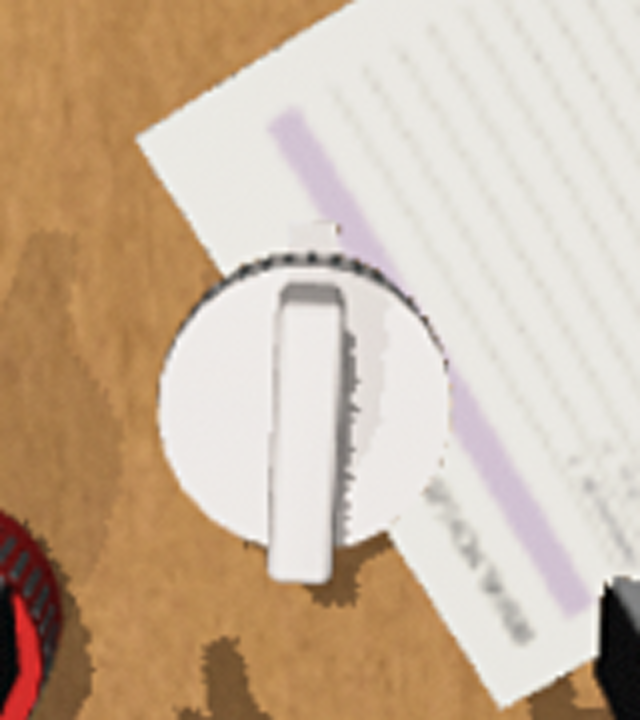

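```bash
python3 - <<'E'
from h import *
W=lambda x,y:(245+x/4,90+y/4)
s=load('w3');t=load('top0');sc=load('scene0')
for z in (.08,):
  c=[onz(s,*W(*p),z) for p in [(278,300),(340,300),(332,583),(268,578)]]
  print('bar',np.mean(c,0),np.linalg.norm(c[0]-c[3]),np.linalg.norm(c[0]-c[1]),np.linalg.norm(c[2]-c[3]))
  for a,b in((0,3),(1,2)): print(np.degrees(np.arctan2(*(c[a]-c[b])[[1,0]])))
pts=[(160,408),(449,390),(285,549),(180,490),(420,500),(175,330),(435,320)]
P=np.array([onz(s,*W(*p),.046)[:2] for p in pts]);A=np.c_[2*P,np.ones(len(P))];x=np.linalg.lstsq(A,(P**2).sum(1),rcond=None)[0];print('disc',x[:2],np.sqrt(x[2]+x[:2]@x[:2]))
l=onz(s,*W(315,225),.02);print('lug',l, l[:2]-x[:2],np.degrees(np.arctan2(*(l[:2]-x[:2])[::-1])))
print(tri((s,*W(304,440)),(sc,428,243)))
E
```

```text
bar [ 0.52119773 -0.24060044  0.08      ] 0.06844917976012106 0.014185278164290743 0.015695343792439552
55.76109939532654
57.00086590411982
disc [ 0.52144106 -0.24078393] 0.03959296072175677
lug [ 0.54760109 -0.20353315  0.02      ] [0.02616003 0.03725077] 54.92085142435261
(array([ 0.52067635, -0.24245128,  0.07151782]), [np.float64(0.0008542424131276787), np.float64(0.0008542424131277113)])
```

Emit:
{"method": "send_rows", "body": {
  "rows": [-1, 1.5, -20, 0, 0, -2, 1, 0, 0, -40, 0, 0, 0, 1, 0, 0, -40, 0, 0, 0, 1, 0, 0, -21, 0, 0, 0, 1, 0, 0, -10, 0, 0, 0, 1, 0, 0, 0, 0, 0, 0, 1, 0, 0, 0, 0, 0, 0, 0, 0, 0, 0, 0, 0, 0, 0]
}}

```text
time: 5.3
tool_pos: [0.5213, -0.2417, 0.051]
ee_rot: [-3.141, -0.003, -0.592]
wrist_force: [0.1, 0.3, 0.0]
width: 0.0774
```

Emit:
{"method": "send_rows", "body": {
  "rows": [0, 0, 0, 0, 0, 0, 0, 0, 0, 0, 0, 0, 0, 0, 0, 0, 0, 0, 0, 0, 0, 0, 0, 0, 0, 0, 0, 0, 0, 0, 0, 0, 0, 0, 0, 0, 0, 0, 0, 0, 0, 0, 0, 0, 0, 0, 0, 0, 0, 0, 0, 0, 0, 0, 0, 0]
}}

```text
time: 6.3
tool_pos: [0.5205, -0.2413, 0.0494]
ee_rot: [-3.142, -0.0, -0.592]
wrist_force: [0.9, -0.2, 0.3]
width: 0.0154
```

```bash
python3 - <<'E'
from h import *
s=snap('wrist','w4');o=get_obs();print(s['tool_pos'],s['ee_rot'],o['width'],o['wrist_force'],o['wrist_torque'])
im=cv2.imread('pics/w4.png');cv2.imwrite('pics/w4b.png',cv2.resize(im,(800,500)))
E
```

```text
[ 0.52048592 -0.2412961   0.0494391 ] [-3.14158444e+00 -1.39207312e-04 -5.92220227e-01] 0.015684901400804183 [ 1.11994058  0.2507156  -0.91235397] [-0.0735765   0.02758496  0.00411645]
```

View pics/w4b.png

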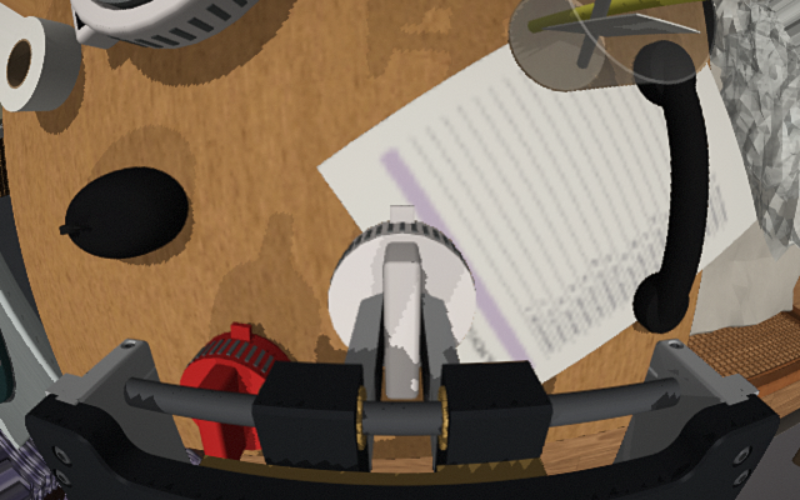

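The bar is gripped, with the opening at 15.7 mm. The lug is visible at about (403,208) in the enlarged picture. I'll work out the cartridge's offset in the tool frame.

```bash
python3 - <<'E'
from h import *
crop('w4',250,140,400,340,4,'w4c')
s=load('w4');T=Ro.from_euler('xyz',s['ee_rot']).as_matrix()
for n,p,z in [('lugL',(390,206),.02),('lugR',(415,206),.02),('barFL',(386,264),.08),('barFR',(420,264),.08),('discL',(329,292),.046),('discR',(476,292),.046)]:
    print(n,(T.T@(onz(s,p[0]/1.25,p[1]/1.25,z)-s['tool_pos'])*1000).round(1))
E
```

```text
lugL [ -7.4 -47.8  29.4]
lugR [  6.3 -47.9  29.4]
barFL [ -7.3 -34.2 -30.6]
barFR [  6.4 -34.2 -30.6]
discL [-38.4  -7.8   3.4]
discR [37.4 -7.8  3.4]
```

View pics/w4c.png

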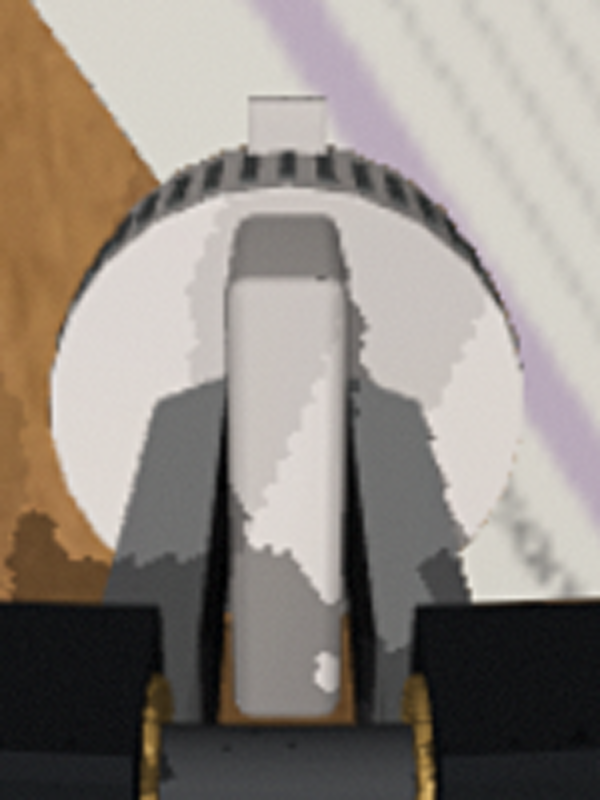

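Emit:
{"method": "send_rows", "body": {
  "rows": [0, 0, 15, 0, 0, 0, 0, 0, 0, 35, 0, 0, 0, 0, 0, 0, 40, 0, 0, 5, 0, 1, 20, 20, 0, 0, 10, 0, 1, 30, 0, 0, 0, 10, 0, 1, 35, 0, 0, 0, 10, 0, 1, 35, 0, 0, 0, 10, 0, 1, 35, 0, 0, 0, 10, 0]
}}

```text
time: 7.35
tool_pos: [0.5254, -0.0852, 0.1605]
ee_rot: [3.141, -0.001, 0.373]
wrist_force: [-0.2, -0.1, -1.4]
width: 0.0161
```

Emit:
{"method": "send_rows", "body": {
  "rows": [1, 35, 0, 0, 0, 10, 0, 1, 35, 0, 0, 0, 10, 0, 1, 26, 0, 0, 0, 10, 0, 1, 15, 0, 0, 0, 10, 0, 0, 0, 0, 0, 0, 6.5, 0, 0.6, 0.3, 0, 0, 0, 0, 0, 0, 0, 0, 0, 0, 0, 0, 0, 0, 0, 0, 0, 0, 0]
}}

```text
time: 8.35
tool_pos: [0.5301, 0.0248, 0.1597]
ee_rot: [3.141, -0.0, 1.178]
wrist_force: [0.1, -0.5, -1.8]
width: 0.0159
```

```bash
python3 - <<'E'
from h import *
s=snap('wrist','w5');o=get_obs();print(s['tool_pos'],s['ee_rot'],o['width'],o['wrist_force'],o['wrist_torque'])
snap('scene','s5')
crop('s5',250,100,410,270,4,'s5c')
im=cv2.imread('pics/w5.png');cv2.imwrite('pics/w5b.png',cv2.resize(im,(800,500)))
E
```

```text
[0.53005074 0.02475463 0.15970494] [ 3.14145635e+00 -1.50837525e-04  1.17789153e+00] 0.015925913442189524 [ 0.09547107 -0.65575167 -1.07599529] [-0.027686   -0.00942568  0.02582036]
```

View pics/w5b.png

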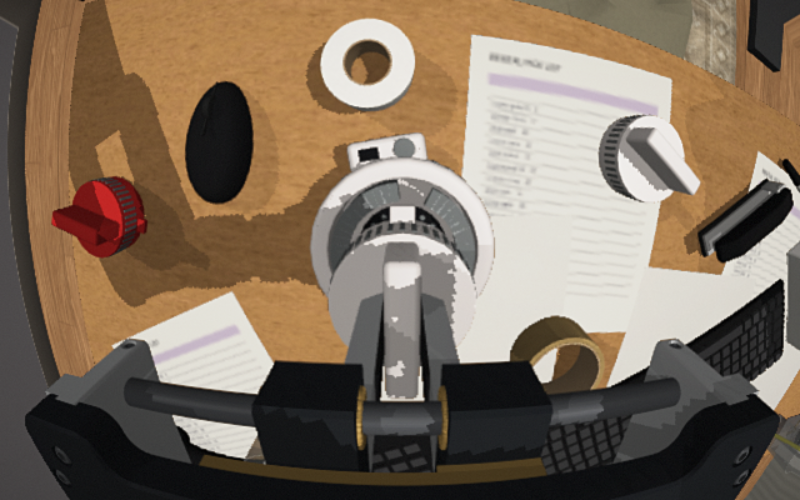

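View pics/s5c.png

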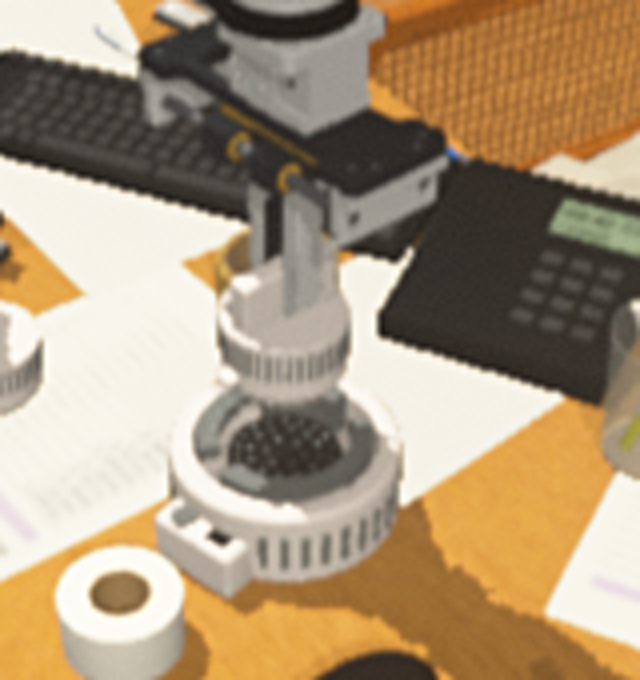

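Emit:
{"method": "send_rows", "body": {
  "rows": [0, 0.5, 0, 0, 0, -5, 0, 0, 0, -10, 0, 0, -4.9, 0, 0, 0, -15, 0, 0, 0, 0, 0, 0, -10, 0, 0, 0, 0, 0, 0, 0, 0, 0, 0, 0, 0, 0, 0, 0, 0, 0, 0, 0, 0, 0, 0, 0, 0, 0, 0, 0, 0, 0, 0, 0, 0]
}}

```text
time: 9.45
tool_pos: [0.5304, 0.0255, 0.125]
ee_rot: [3.141, -0.001, 1.007]
wrist_force: [0.3, -0.9, -2.0]
width: 0.016
```

```bash
python3 - <<'E'
from h import *
s=snap('wrist','w6');o=get_obs();print(s['tool_pos'],s['ee_rot'],o['width'],o['wrist_force'],o['wrist_torque'])
crop('w6',240,100,410,250,4,'w6c')
E
```

```text
[0.53035607 0.02547737 0.1250308 ] [ 3.14071494e+00 -5.51479225e-04  1.00661025e+00] 0.01590654264464011 [-0.4252651   0.10981078 -1.04316973] [ 0.04935379 -0.04277704  0.01382727]
```

View pics/w6c.png

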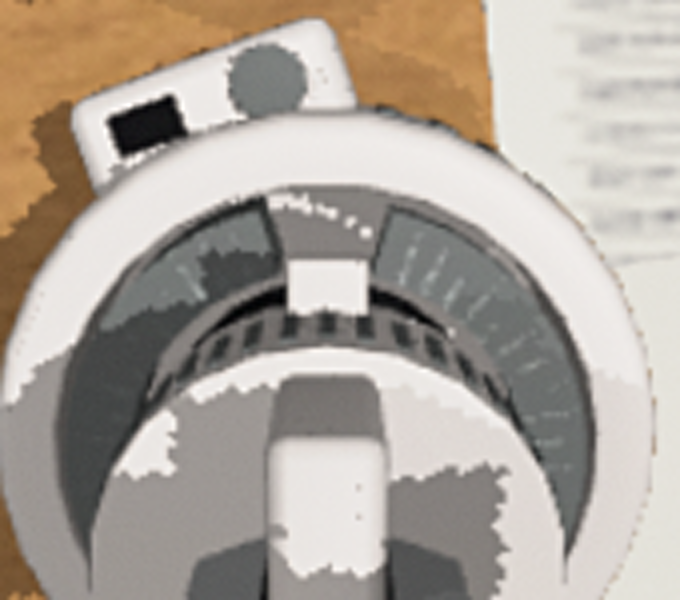

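Emit:
{"method": "send_rows", "body": {
  "rows": [0, 0, -5, 0, 0, 0, 0, 0, 0, -5, 0, 0, 0, 0, 0, 0, -5, 0, 0, 0, 0, 0, 0, -5, 0, 0, 0, 0, 0, 0, -5, 0, 0, 0, 0, 0, 0, -4, 0, 0, 0, 0, 0, 0, -4, 0, 0, 0, 0, 0, 0, 0, 0, 0, 0, 0]
}}

```text
time: 10.5
tool_pos: [0.53, 0.0255, 0.0914]
ee_rot: [-3.141, -0.0, 1.006]
wrist_force: [-0.5, 0.5, -0.9]
width: 0.0157
```

Emit:
{"method": "send_rows", "body": {
  "rows": [0, 0, -2, 0, 0, 0, 0, 0, 0, -2, 0, 0, 0, 0, 0, 0, -2, 0, 0, 0, 0, 0, 0, -2, 0, 0, 0, 0, 0, 0, 0, 0, 0, 0, 0, 0, 0, 0, 0, 0, 0, 0, 0, 0, 0, 0, 0, 0, 0, 0, 0, 0, 0, 0, 0, 0]
}}

```text
time: 11.5
tool_pos: [0.5302, 0.0255, 0.0842]
ee_rot: [3.141, -0.0, 1.006]
wrist_force: [-1.5, 1.0, 4.7]
width: 0.0161
```

```bash
python3 - <<'E'
from h import *
s=snap('wrist','w7');o=get_obs();print(s['tool_pos'],s['ee_rot'],o['width'],o['wrist_force'],o['wrist_torque'])
crop('w7',240,120,410,270,4,'w7c')
E
```

```text
[0.53024436 0.02547347 0.08418967] [ 3.14091591e+00 -3.86898463e-04  1.00648121e+00] 0.015622368794009649 [-2.1224797  -0.70916354  5.35863666] [-0.0941902   0.5242817  -0.01801649]
```

View pics/w7c.png

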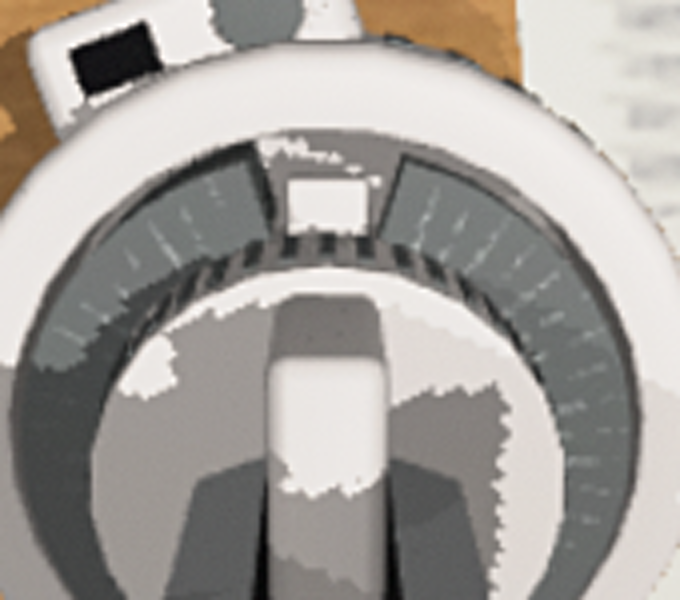

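The lug sits in the slot and the spring force matches its stiffness. I'll push on down.

Emit:
{"method": "send_rows", "body": {
  "rows": [0, 0, -2, 0, 0, 0, 0, 0, 0, -2, 0, 0, 0, 0, 0, 0, -2, 0, 0, 0, 0, 0, 0, -2, 0, 0, 0, 0, 0, 0, 0, 0, 0, 0, 0, 0, 0, 0, 0, 0, 0, 0, 0, 0, 0, 0, 0, 0, 0, 0, 0, 0, 0, 0, 0, 0]
}}

```text
time: 12.55
tool_pos: [0.5304, 0.0255, 0.0776]
ee_rot: [3.14, -0.001, 1.007]
wrist_force: [-4.2, 1.0, 11.4]
width: 0.0158
```

```bash
python3 - <<'E'
from h import *
s=snap('wrist','w8');o=get_obs();print(s['tool_pos'],s['ee_rot'],o['width'],o['wrist_force'],o['wrist_torque'])
crop('w8',240,120,410,270,4,'w8c')
T=Ro.from_euler('xyz',s['ee_rot']).as_matrix()
E
```

```text
[0.53037035 0.02547696 0.07758333] [ 3.14029257e+00 -6.08676019e-04  1.00658161e+00] 0.01581953723640045 [-4.32910075 -0.46176644 10.48068693] [-0.10175091  0.98848465  0.03855179]
```

View pics/w8c.png

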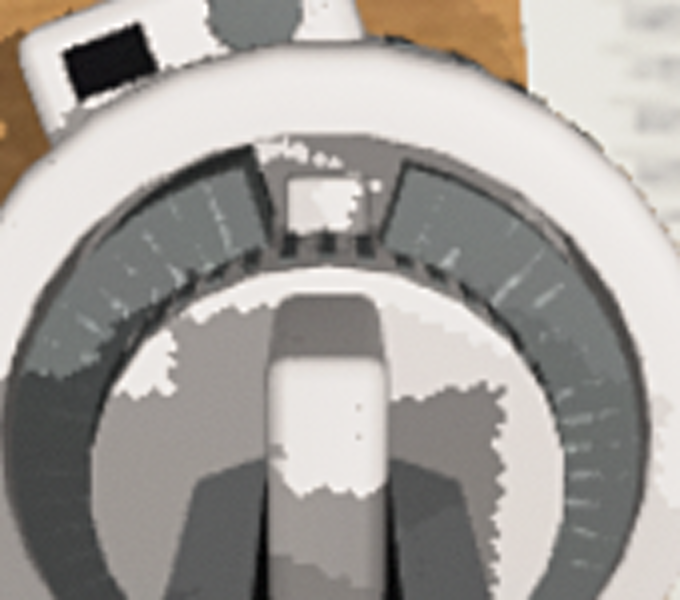

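Emit:
{"method": "send_rows", "body": {
  "rows": [-0.6, 0, 0, 0, 0, 0, 0, -0.4, 0, 0, 0, 0, -3, 0, 0, 0, 0, 0, 0, -5, 0, 0, 0, 0, 0, 0, -5, 0, 0, 0, 0, 0, 0, -5, 0, 0, 0, 0, 0, 0, -5, 0, 0, 0, 0, 0, 0, 0, 0, 0, 0, 0, 0, 0, 0, 0]
}}

```text
time: 13.6
tool_pos: [0.5313, 0.0243, 0.0783]
ee_rot: [3.136, -0.004, 0.605]
wrist_force: [-0.3, -1.5, 9.4]
width: 0.0155
```

```bash
python3 - <<'E'
from h import *
s=snap('wrist','w9');o=get_obs();print(s['tool_pos'],s['ee_rot'],o['width'],o['wrist_force'],o['wrist_torque'])
im=cv2.imread('pics/w9.png');cv2.imwrite('pics/w9b.png',cv2.resize(im[100:350,200:450],(600,600)))
E
```

```text
[0.53131576 0.02434667 0.0783344 ] [ 3.13623142 -0.00370348  0.60477302] 0.015721006441795773 [-0.44971911 -3.06550253 10.22900365] [-0.48748979  0.43722087  0.03102616]
```

View pics/w9b.png

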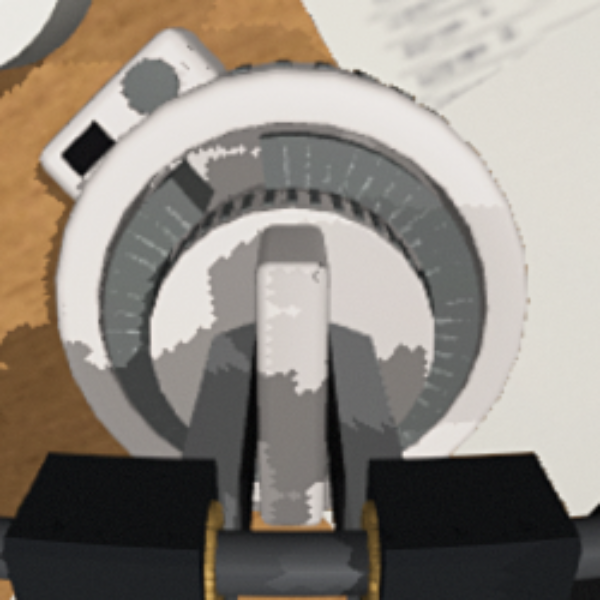

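Emit:
{"method": "send_rows", "body": {
  "rows": [0, 0, -0.6, 0, 0, -6, 0, 0, 0, 0, 0, 0, -8, 0, 0, 0, 0, 0, 0, -8, 0, 0, 0, 0, 0, 0, -8, 0, 0, 0, 0, 0, 0, -8, 0, 0, 0, 0, 0, 0, -8, 0, 0, 0, 0, 0, 0, -8, 0, 0, 0, 0, 0, 0, -5, 0]
}}

```text
time: 14.65
tool_pos: [0.5309, 0.0243, 0.0777]
ee_rot: [3.141, -0.006, -0.428]
wrist_force: [-0.8, -2.8, 10.8]
width: 0.0156
```

```bash
python3 - <<'E'
from h import *
o=get_obs();print(o['tool_pos'],o['ee_rot'],o['width'],o['wrist_force'],o['wrist_torque'])
E
```

```text
[0.53094272 0.02426355 0.07771734] [ 3.14137939 -0.00582607 -0.42778943] 0.015591863685526201 [-0.77299963 -2.79135582 10.76962705] [-0.52318733  0.64935977  0.05320079]
```

Emit:
{"method": "send_rows", "body": {
  "rows": [0, 0, 0, 0, 0, -3, 0, 0, 0, 0, 0, 0, -3, 0, 0, 0, 0, 0, 0, -3, 0, 0, 0, 0, 0, 0, -3, 0, 0, 0, 0, 0, 0, 0, 0, 0, 0, 0, 0, 0, 0, 0, 0, 0, 0, 0, 0, 0, 0, 0, 0, 0, 0, 0, 0, 0]
}}

```text
time: 15.65
tool_pos: [0.5309, 0.0244, 0.0777]
ee_rot: [-3.141, -0.005, -0.633]
wrist_force: [-0.9, -2.2, 10.7]
width: 0.016
```

```bash
python3 - <<'E'
from h import *
o=get_obs();print(o['tool_pos'],o['ee_rot'],o['width'],o['wrist_force'],o['wrist_torque'])
E
```

```text
[0.53086195 0.02440906 0.07768286] [-3.14054894 -0.00549665 -0.63341584] 0.016049799880507986 [-0.8559132  -2.2263653  10.74701528] [-0.42062169  0.68172567  0.30257088]
```

Emit:
{"method": "send_rows", "body": {
  "rows": [0, 0, 0, 0, 0, -1.5, 0, 0, 0, 0, 0, 0, -1.5, 0, 0, 0, 0, 0, 0, 0, 0, 0, 0, 0, 0, 0, 0, 0, 0, 0, 0, 0, 0, 0, 0, 0, 0, 0, 0, 0, 0, 0, 0, 0, 0, 0, 0, 0, 0, 0, 0, 0, 0, 0, 0, 0]
}}

```text
time: 16.65
tool_pos: [0.531, 0.0245, 0.0776]
ee_rot: [-3.14, -0.006, -0.684]
wrist_force: [-1.1, -1.7, 11.1]
width: 0.0163
```

```bash
python3 - <<'E'
from h import *
s=snap('wrist','w10');o=get_obs();print(o['tool_pos'],o['ee_rot'],o['width'],o['wrist_force'],o['wrist_torque'])
im=cv2.imread('pics/w10.png');cv2.imwrite('pics/w10b.png',cv2.resize(im[100:350,200:450],(600,600)))
E
```

```text
[0.53102457 0.02445964 0.07765529] [-3.14013141 -0.00581679 -0.68444609] 0.016463076041587782 [-1.50708838 -3.46971726  9.76621168] [-0.39320118  0.5482613   0.7465022 ]
```

View pics/w10b.png

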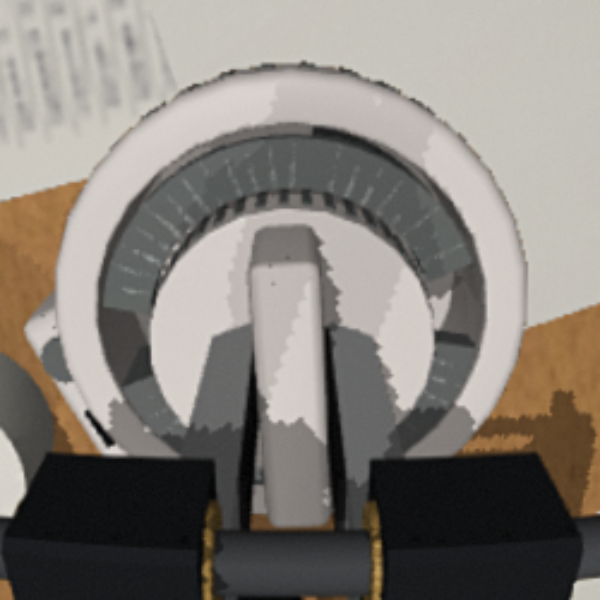

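Torque about z climbed to 0.75 N·m with little further turn, so it is at the stop. I'll ease it up so the lugs seat in the pockets.

Emit:
{"method": "send_rows", "body": {
  "rows": [0, 0, -0.5, 0, 0, -0.7, 0, 0, 0, 2, 0, 0, 0, 0, 0, 0, 2, 0, 0, 0, 0, 0, 0, 2, 0, 0, 0, 0, 0, 0, 1, 0, 0, 0, 0, 0, 0, 0, 0, 0, 0, 0, 0, 0, 0, 0, 0, 0, 0, 0, 0, 0, 0, 0, 0, 0]
}}

```text
time: 17.7
tool_pos: [0.5307, 0.0246, 0.0813]
ee_rot: [-3.141, -0.004, -0.698]
wrist_force: [5.3, -3.5, -0.4]
width: 0.0166
```

```bash
python3 - <<'E'
from h import *
o=get_obs();print(o['tool_pos'],o['ee_rot'],o['width'],o['wrist_force'],o['wrist_torque'])
E
```

```text
[0.53073134 0.0246006  0.08129121] [-3.14062358 -0.00416088 -0.69810931] 0.016617575819906024 [ 5.25887437 -3.50684898 -0.36499313] [-0.75680448 -0.83953726  0.68435007]
```

```bash
python3 - <<'E'
from h import *
s=snap('wrist','w11');snap('scene','s11')
im=cv2.imread('pics/w11.png');cv2.imwrite('pics/w11b.png',cv2.resize(im[120:340,220:430],None,fx=2.7,fy=2.7,interpolation=cv2.INTER_CUBIC))
crop('s11',270,130,390,250,5,'s11c')
E
```

```text
(no output)
```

View pics/w11b.png

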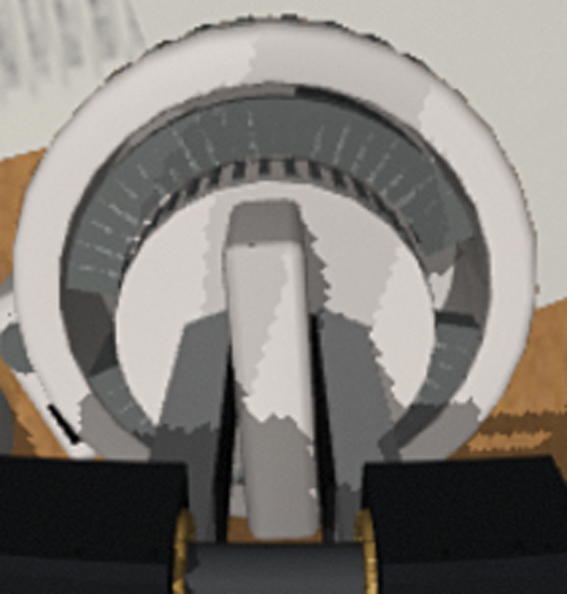

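View pics/s11c.png

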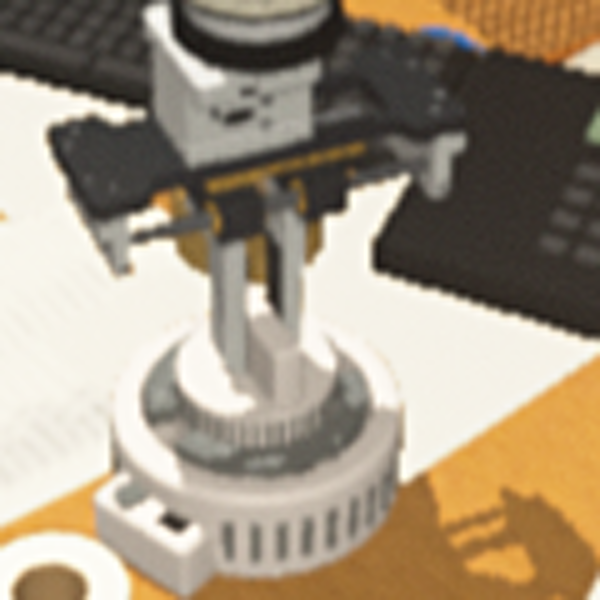

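Emit:
{"method": "send_rows", "body": {
  "rows": [0, 0, 0, 0, 0, 0.8, 0, 0, 0, 0, 0, 0, 0.8, 0, 0, 0, 0, 0, 0, 0, 0, 0, 0, 0, 0, 0, 0, 0, 0, 0, 0, 0, 0, 0, 0, 0, 0, 0, 0, 0, 0, 0, 0, 0, 0, 0, 0, 0, 0, 0, 0, 0, 0, 0, 0, 0]
}}

```text
time: 18.8
tool_pos: [0.5307, 0.0246, 0.0814]
ee_rot: [-3.141, -0.004, -0.671]
wrist_force: [4.2, -3.7, 0.9]
width: 0.0158
```

```bash
python3 - <<'E'
from h import *
o=get_obs();print(o['tool_pos'],o['ee_rot'],o['width'],o['wrist_force'],o['wrist_torque'])
E
```

```text
[0.53072347 0.02459493 0.08136813] [-3.14064204 -0.00408222 -0.67091318] 0.015777354129731795 [ 4.22560166 -3.66520254  0.86829572] [-0.68624703 -0.79296201  0.45296561]
```

Emit:
{"method": "send_rows", "body": {
  "rows": [-0.7, 0.7, 1, 0, 0, 0, 0, 0, 0, 1, 0, 0, 0, 0, 0, 0, 0, 0, 0, 0, 0, 0, 0, 0, 0, 0, 0, 0, 0, 0, 0, 0, 0, 0, 0, 0, 0, 0, 0, 0, 0, 0, 0, 0, 0, 0, 0, 0, 0, 0, 0, 0, 0, 0, 0, 0]
}}

```text
time: 19.8
tool_pos: [0.5306, 0.0247, 0.0833]
ee_rot: [-3.141, -0.006, -0.671]
wrist_force: [5.8, -4.1, -2.0]
width: 0.0159
```

```bash
python3 - <<'E'
from h import *
o=get_obs();print(o['tool_pos'],o['ee_rot'],o['width'],o['wrist_force'],o['wrist_torque'])
s=snap('wrist','w12')
im=cv2.imread('pics/w12.png');cv2.imwrite('pics/w12b.png',cv2.resize(im[120:340,220:430],None,fx=2.7,fy=2.7,interpolation=cv2.INTER_CUBIC))
E
```

```text
[0.53062465 0.02473897 0.08327543] [-3.14061811 -0.00582673 -0.67110994] 0.015871798000565412 [ 5.80292866 -4.07718561 -1.96779466] [-0.94603792 -1.18006133  0.50254124]
```

View pics/w12b.png

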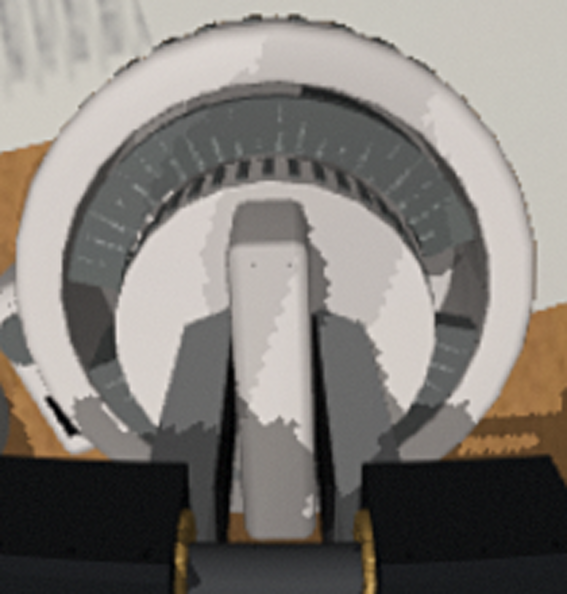

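Emit:
{"method": "send_rows", "body": {
  "rows": [0, 0, 1, 0, 0, 0, 0, 0, 0, 1, 0, 0, 0, 0, 0, 0, 0, 0, 0, 0, 0, 0, 0, 0, 0, 0, 0, 0, 0, 0, 0, 0, 0, 0, 0, 0, 0, 0, 0, 0, 0, 0, 0, 0, 0, 0, 0, 0, 0, 0, 0, 0, 0, 0, 0, 0]
}}

```text
time: 20.85
tool_pos: [0.5305, 0.0248, 0.0834]
ee_rot: [-3.141, -0.005, -0.671]
wrist_force: [8.8, -4.1, -8.2]
width: 0.0162
```

```bash
python3 - <<'E'
from h import *
o=get_obs();print(o['tool_pos'],o['ee_rot'],o['width'],o['wrist_force'],o['wrist_torque'])
E
```

```text
[0.53052559 0.02475634 0.08337113] [-3.14106504 -0.00508433 -0.67114972] 0.016248207340051193 [ 8.83823631 -4.13068715 -8.20615904] [-0.94982607 -1.86397941  0.47127042]
```

It hits a hard stop at TCP z 0.0834, which puts the origin at 34 mm, the lock level. I'll relieve the pull, then open.

Emit:
{"method": "send_rows", "body": {
  "rows": [0.7, -0.3, -1, 0, 0, 0.5, 0, 0.8, -0.4, -1, 0, 0, 0.5, 0, 0, 0, 0, 0, 0, 0, 0, 0, 0, 0, 0, 0, 0, 0, 0, 0, 0, 0, 0, 0, 0.3, 0, 0, 0, 0, 0, 0, 0.5, 0, 0, 0, 0, 0, 0, 0.6, 0, 0, 0, 0, 0, 0, 0.6]
}}

```text
time: 21.85
tool_pos: [0.5294, 0.0258, 0.0831]
ee_rot: [3.141, 0.001, -0.653]
wrist_force: [-0.3, -1.2, 0.1]
width: 0.0527
```

```bash
python3 - <<'E'
from h import *
o=get_obs();print(o['tool_pos'],o['ee_rot'],o['width'],o['wrist_force'],o['wrist_torque'])
s=snap('wrist','w13')
im=cv2.imread('pics/w13.png');cv2.imwrite('pics/w13b.png',cv2.resize(im[120:340,220:430],None,fx=2.7,fy=2.7,interpolation=cv2.INTER_CUBIC))
E
```

```text
[0.52943618 0.02582363 0.08309183] [ 3.14135512e+00  9.56152513e-04 -6.53221220e-01] 0.05266437439219522 [-0.26981993 -1.24711551  0.14754352] [-0.03378944  0.13891444 -0.0082768 ]
```

View pics/w13b.png

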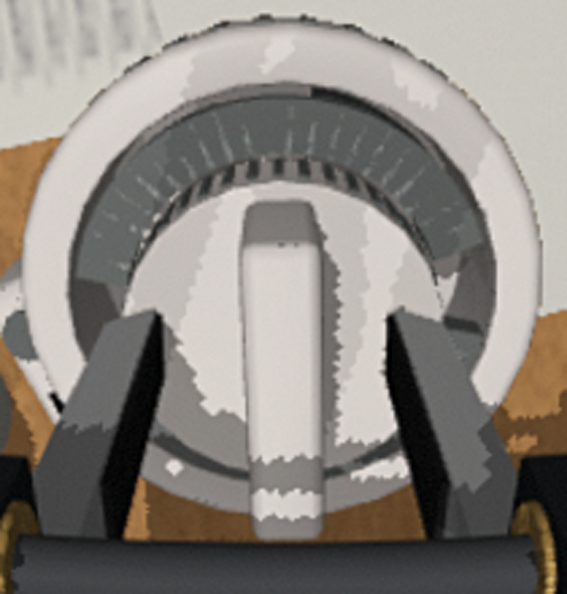

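Released. I'll rise straight up and check with pictures.

Emit:
{"method": "send_rows", "body": {
  "rows": [0, 0, 0, 0, 0, 0, 0.7, 0, 0, 0, 0, 0, 0, 0.7, 0, 0, 15, 0, 0, 0, 0.7, 0, 0, 30, 0, 0, 0, 0.7, 0, 0, 40, 0, 0, 0, 0.7, 0, 0, 20, 0, 0, 0, 0.7, 0, 0, 0, 0, 0, 0, 0.7, 0, 0, 0, 0, 0, 0, 0.7]
}}

```text
time: 22.9
tool_pos: [0.5294, 0.0255, 0.1878]
ee_rot: [3.141, 0.001, -0.653]
wrist_force: [-0.8, -0.4, -0.7]
width: 0.0661
```

```bash
python3 - <<'E'
from h import *
o=get_obs();print(o['tool_pos'],o['ee_rot'],o['width'],o['wrist_force'],o['wrist_torque'])
s=snap('wrist','w14');snap('scene','s14');snap('top','t14')
im=cv2.imread('pics/w14.png');cv2.imwrite('pics/w14b.png',cv2.resize(im[90:270,220:430],None,fx=3.5,fy=3.3,interpolation=cv2.INTER_CUBIC))
E
```

```text
[0.52942889 0.0255192  0.18777221] [ 3.14098884e+00  8.00977987e-04 -6.53345077e-01] 0.06607121698776258 [-0.7797358  -0.37590601 -0.71325933] [-0.04620252  0.11631268 -0.04692624]
```

View pics/w14b.png

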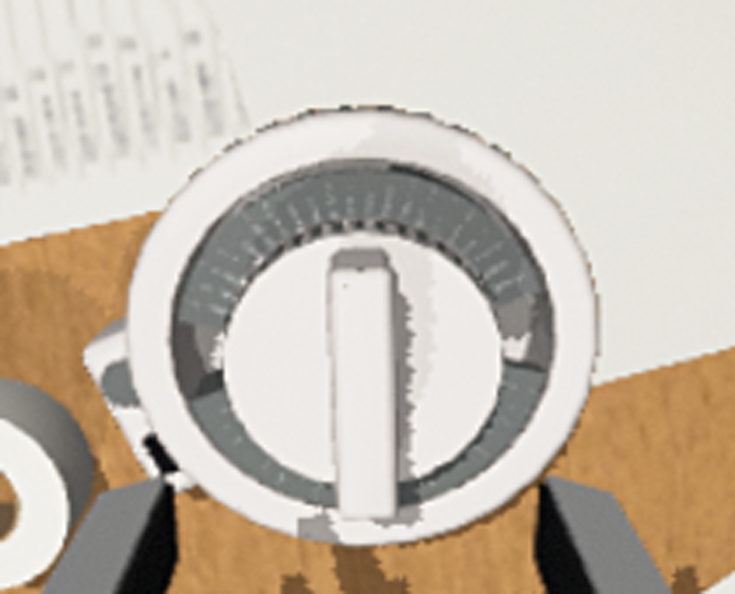

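View pics/s14.png

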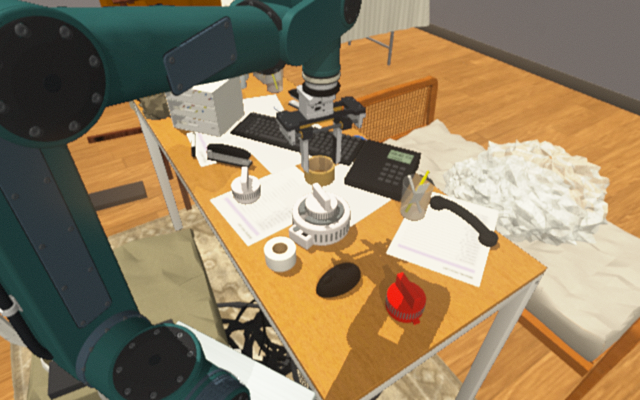

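```bash
python3 - <<'E'
from h import *
a=load('w13');b=load('w14')
A=lambda u,v:(a,220+u/2.7,120+v/2.7);B=lambda u,v:(b,220+u/3.5,90+v/3.3)
fl=tri(A(245,247),B(332,268));fr=tri(A(319,248),B(393,270));print(fl,fr)
for z in(.110,.114,.118):
  c=[onz(*B(*p),z) for p in [(332,268),(393,270),(396,517),(340,512)]]
  m1=(c[0]+c[1])/2;m2=(c[2]+c[3])/2;d=m1-m2;print(z,np.linalg.norm(d),np.linalg.norm(c[0]-c[1]),(m1+m2)/2,np.degrees(np.arctan2(d[1],d[0])))
cen=np.array([.5301,.0253])
for p in [(190,318),(205,392),(540,300),(548,372)]:
  q=onz(*B(*p),.06)[:2]-cen;print(np.linalg.norm(q),np.degrees(np.arctan2(q[1],q[0])))
crop('s14',280,170,370,250,7,'s14c')
x=cv2.absdiff(cv2.imread('pics/top0.png'),cv2.imread('pics/t14.png'));cv2.imwrite('pics/d.png',np.hstack([cv2.imread('pics/t14.png')]))
E
```

```text
(array([0.5460134 , 0.05759416, 0.11756852]), [np.float64(3.724094873133144e-06), np.float64(3.7240948732030304e-06)]) (array([0.55647004, 0.04816934, 0.11454312]), [np.float64(0.0003608214722127029), np.float64(0.0003608214722125231)])
0.11 0.06852134075207889 0.014720211168391211 [0.53051605 0.02419076 0.11      ] 53.91313270392052
0.114 0.06745531090099893 0.014491199529864147 [0.53127374 0.0252447  0.114     ] 53.913132703920496
0.118 0.06638928104991892 0.014262187891336993 [0.53203143 0.02629863 0.118     ] 53.913132703920546
0.05082594222132151 132.6590013247605
0.049008994704206485 160.9105029679764
0.05452769684943331 -21.911159478269504
0.05672079084525677 -46.29342029460287
```

View pics/s14c.png

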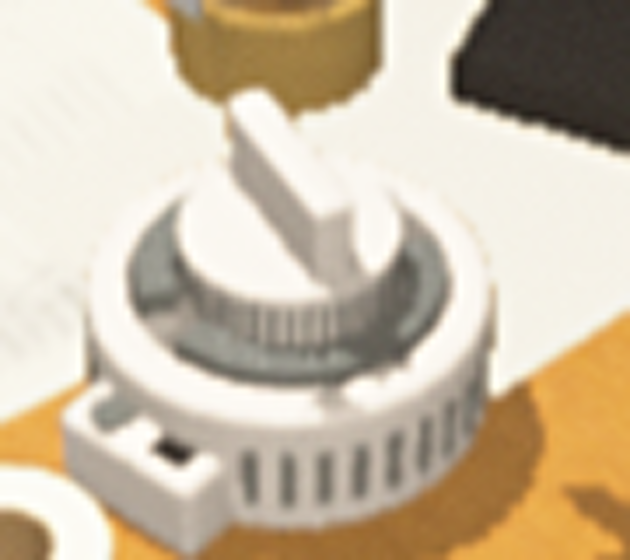

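View pics/t14.png

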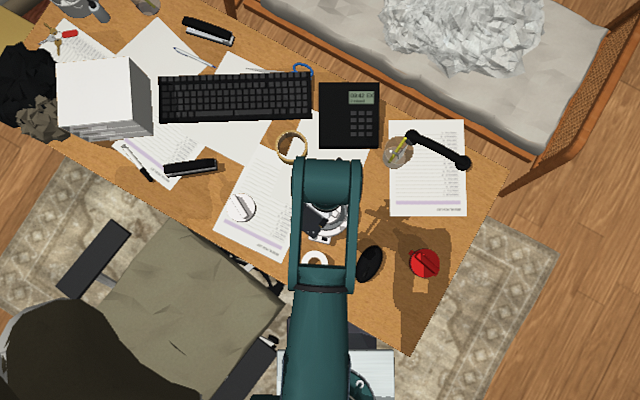

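```bash
python3 - <<'E'
from h import *
print(close_job())
E
```

```text
the job is handed in; nothing more can be done
None
```

The two-lug cartridge is fitted in the air cleaner's well and looks locked. I gripped its bar, lowered the lugs into the collar slots and pushed down about 16 mm against the spring. Then I turned it clockwise until the torque rose at the stop, eased it up and let go. I handed the job in at about 23 s, with the gripper open and about 10 cm above where it let go.

**Lock:**
- Before release, an upward pull of about 8 N met a hard stop with the cartridge's origin at about 34 mm, which is the lock level.
- After release, the pictures show the bar turned about 94° clockwise from the slots, and it stayed down.

**Surroundings:** The collar slots were still at their original angle. In the last pictures the lugless cartridge, the red look-alike and the other loose things look unmoved. I compared those by eye only, and the arm hid the cleaner area and part of the label roll in the top view.

**Disagreements:**
- The bar-top height from the last two wrist views came out at 114.5 to 117.5 mm, against 114 mm expected. I relied on the pull test for the height.
- The top camera put the well about 4 mm off in y from the wrist camera, so I used the wrist camera's value.
- While easing up there were 5 to 10 N sideways on the tool, and the bar twisted about 3° in the grip. Both were gone after release.

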